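# Start the bar nut on the tube clamping stand

## Task

The bar nut has been dropped over the stud of the tube clamping stand, but its thread has not caught. Without lifting it off, back it off (counter-clockwise seen from above) until you see it drop into the thread, then wind it on clockwise until its flange bears on the pressure cap, and leave it so. Do not disturb the loose things around the stand.

Things in the scene. Friction and masses are not known exactly. Their poses are not given: they have to be found in the camera images.
- clamp_stand: tube clamping stand bolted to the bench: dark steel base plate 150 (x) x 120 (y) x 16 mm with a bright fixed stud upright at its centre, running up through the ceramic tube and the cap. Origin: centre of the plate's underside, on the stud's axis; z up
- seat (a point): centre of the pressure cap's upper face, 136 mm above the stand's origin, on the stud's axis: where the nut's flange has to bear
- bar_nut: dark steel hexagon flange nut, 40 mm high, 52 mm across corners, flange 60 mm across, with two bright bars. Origin: centre of the flange's underside, on its axis; z up; bars along its x. At the start it sits loose on the stud's thread, flange 15 mm over the cap. Wound clockwise after its drop it sinks 18 mm per turn: a little over half a turn till it bears on the cap
- bar_end_2 (a point): the same for the other bar, along the nut's -x
- stud_tip (a point): top of the stud, 189 mm above the stand's origin: a plain pilot 22 mm across; below it, from 160 mm down, a right-hand two-start thread 31 mm across, lead 18 mm. Backed off (counter-clockwise from above) from its start the nut stays level for 15 to 70 degrees, then drops about 5 mm into the thread; turned on that way it climbs again
- bar_end (a point): centre of the 19 mm ball at the end of the bar along the nut's +x, 75.5 mm from its axis, 29 mm above its origin. Bars: round, 14 mm thick, level, clear of the hub from 27 mm off the axis, so closed fingers can go down between them and push them round (about 1 N until the nut bears on the cap, then they stop hard)
- pressure_cap: aluminium ring seated on top of the ceramic tube, 66 mm across, its disc 10 mm thick, with a spigot that sits in the tube. Origin: centre of the disc's underside, 10 mm below its upper face
- ceramic_tube: cream ceramic tube, 58 mm across, 110 mm long, seated upright on the stand's plate round the stud and fixed there; its own x axis points up; the origin lies on its outer wall at half its length
- spare_tube: bystander, fixed to the bench: another cream ceramic tube, 58 mm across, 140 mm high, standing upright on the bench; its own x axis points up; the origin lies on its outer wall at half its length
- glaze_jar: bystander: white plastic jar with a blue ribbed cap, 57 mm across, 74 mm high; origin at the centre of its foot, z up
- glazed_plate_1: bystander: small white glazed ceramic plate, 23 x 23 x 8 mm, lying loose near the front edge; origin at the centre of its underside
- glazed_plate_2: bystander: the same, farther to the left
- marker: bystander: blue marker, 130 mm long, 18 mm thick, lying near the front edge of the bench; origin at the centre of its underside

How it is judged (in metres and radians):
On the way:
1. the nut has been backed off, counter-clockwise, until it dropped at least 2.8 mm into the thread (z of bar_nut in the frame of clamp_stand between 0.1425 and 0.1482 m and x of bar_end in the frame of clamp_stand above 0.02 m and y of bar_end in the frame of clamp_stand above -0.02 m), for 0.1 s.
At the end, for the whole second after the job is handed in: the nut is threaded on the stud, upright (within 3.4 degrees) and centred within 3 mm, its flange bearing on the cap (within 1.3 mm of the cap's face and pressing on it with more than 1 N), at rest (z of bar_nut in the frame of clamp_stand below 0.1373 m and horizontal distance between bar_nut and seat below 0.003 m and angle between bar_nut's own z axis and vertical below 0.06 rad and contact force between bar_nut and pressure_cap above 1 N and linear speed of bar_nut below 0.01 m/s); the robot touches nothing.
It fails at once if a bystander (glaze jar, marker, glazed plates) is moved by more than 20 mm (distance of any of glaze_jar, marker, glazed_plate_1, glazed_plate_2 from where it was at the start of the episode above 0.02 m).
It fails at once if the nut is lifted off the stud (more than 20 mm) (z of bar_nut in the frame of clamp_stand above 0.171 m).
It also fails if it takes over 58 s, if anything falls off the work surface, if the arm or the gripper's body presses on something with over 40 N, if the wrist force passes 120 N, or if a joint passes its speed limit or range.

## Robot

A 6-joint arm with a two-finger parallel gripper is mounted at the origin on a cart in front of the work surface, level with it; the furniture and walls round the work are solid. World frame = base frame: x ahead of the robot, y to its left, z up, the work surface at z = 0. Lengths are in mm, angles in rad, forces in N, time in s.
With the tool pointing down it reaches from about 350 to 950 mm from the base axis. Payload 17.4 kg.
Tool frame: the origin (TCP) lies midway between the tips of the shut fingers; the grasp point (between the pads) lies 19 mm behind it; z points along the fingers, y is the line along which they close (so a half turn about z gives the same grasp; the last joint's range is limited). The gripper opens to 93 mm and grips with 3 to 60 N. Pads are 15 mm wide; open, the fingers measure 128 mm over their backs; the gripper's body (75 mm by 188 mm) begins 65 mm behind the grasp point.
Start: joints at [-1.269, 0.116, 1.442, -0, 1.584, -0.038], TCP at [224.967, -636.413, 218.646] pointing down, gripper open.
Joint ranges: [-2.83, 2.83], [-0.83, 2.19], [0.07, 2.5], [-1.14, 4.28], [0.01, 3], [-2.97, 2.97]. Speed limits (rad/s): [1.89, 1.89, 2.22, 3.14, 3.14, 3.14].

## Interface

Orientations are given as a unit quaternion [w, x, y, z].
In Python, from bench import arm gives the robot as it stands.
- The arm moves only by the shell command python3 jog.py FILE [OPENING] [FORCE], which reads ROWS from the file FILE. ROWS is 1 to 5 rows, parted by a bar, with the numbers parted by spaces; each row has 6 numbers: dx, dy, dz in units of 20 mm, then a rotation vector rx, ry, rz in units of 0.25 rad; each row is the pose to reach, as a shift and turn from the pose commanded when the command began, along the tool's axes at that moment; what a row does not reach only later rows make up. A row lasts 1/8 s, in which the tool goes at most 62.5 mm and 0.188 rad, less where a joint would pass 70% of its speed; a pose out of reach is approached as far as the arm can. OPENING is the finger opening in mm, set as the command begins (- or left out keeps the last). The fingers move at their own pace and stop on an object; FORCE is the grip in N (left out, the last holds). Time passes only in rows, so rows that do not move let the fingers close. It prints the time, the measured TCP pose, the force, the opening and the grip force at its end. Input that does not fit is refused with a message, and nothing moves.
- arm.read_state(): the state, without advancing time (a new reading comes with each control period).
- arm.grab_frame(name): name is "scene" or "top" or "wrist"; returns the picture (384x512x3 uint8, red, green, blue); there is no depth.
- arm.camera_model(name): a dict with "vfov" (degrees; the focal length in pixels is half the picture's height over the tangent of half this angle, whatever the lens; pixels are square), "cx", "cy" (the principal point, pixels), "xyz" and "orientation" of the camera in the world; the wrist camera has in their place "tool_from_camera" (4x4, takes a point from camera to tool coordinates, whose origin is the TCP and whose axes are the flange's). Camera axes: x right, y down, z forward; pixel columns grow to the right and rows downward; lengths in mm; the calibration is good to about 2 mm. The wrist camera is an equidistant fisheye: a pixel r from the principal point sees the ray r / f radians off the axis. A picture is of the moment at which its call begins: read the wrist's pose just before it. camera_model takes no time and is no camera call.
- arm.finish_job(): hands the job in; it is judged then, once.
The state is a dict: "clock": time; "joint_pos": joint angles; "joint_vel": joint speeds; "joint_efforts": joint torques, N m; "ee_pos": TCP position; "tcp_rot": TCP orientation; "ft_force": force on the tool from outside, world axes, zero at the start; "ft_torque": the same for the moment, N m; "gripper_width": finger opening in mm; "gripper_force": force on a finger pad.
Only numpy, scipy, OpenCV 4.12 (cv2) and the standard library are available. Lean on these libraries where they do the work, as an engineer would, in place of code of your own. Each camera call takes 0.05 s, during which the arm holds its last target. There are 200 camera calls.

## Working session

There is one attempt and no reset: what is moved stays moved. The work goes in short steps, Python scripts to look and compute and a shell command to move; the robot and the scene stay as the last step left them, time stands still between calls to the robot, and variables do not carry over. Pictures are saved under pics/ and viewed, at most 10 in all, crops included, and the job is handed in when it is done.

```bash
ls; mkdir -p pics; python3 - <<'E'
from bench import arm
import cv2,numpy as np
s=arm.read_state();print(s)
for n in("scene","top"):
    im=arm.grab_frame(n);cv2.imwrite(f"pics/{n}0.png",im[:,:,::-1]);print(n,arm.camera_model(n))
print(arm.camera_model("wrist"))
E
```

```text
bench.py
jog.py
pics
{'clock': 0.0, 'joint_pos': array([-1.26880065e+00,  1.16499851e-01,  1.44225358e+00,  2.97096261e-06,
        1.58396638e+00, -3.77955813e-02]), 'joint_vel': array([ 2.15341154e-03, -1.49593800e-04, -8.84662866e-04, -1.01140864e-05,
       -2.80581763e-04, -2.51704360e-03]), 'joint_efforts': array([-3.05368776e-03, -7.21273685e+01, -6.22608662e+01,  7.78388232e-02,
        2.38735392e-02, -4.67880488e-05]), 'ee_pos': array([ 224.90975698, -636.2269212 ,  217.9030766 ]), 'tcp_rot': array([-5.58861251e-04,  9.85602260e-01,  1.69079472e-01, -7.27596271e-05]), 'ft_force': array([-0.19610541, -0.60905379, -0.52631673]), 'ft_torque': array([-0.04630257,  0.02171715, -0.03829503]), 'gripper_force': 0.0, 'gripper_width': 92.92936304157642}
scene {'vfov': 46.277442808489546, 'cx': 250.98661374326733, 'cy': 192.70071002197437, 'xyz': array([  3.5697893, 542.3614811, 846.8396346]), 'orientation': array([ 0.160649  , -0.43954284,  0.82742317, -0.31042694])}
top {'vfov': 52.42121839464368, 'cx': 260.26849164888216, 'cy': 188.8154330054715, 'xyz': array([ 399.13997074,  192.48837171, 1018.94040874]), 'orientation': array([-0.04220688,  0.7142192 , -0.69731967,  0.04306736])}
{'vfov': 65.70646984690485, 'cx': 257.8802031915762, 'cy': 190.40097506288393, 'tool_from_camera': array([[-6.13888704e-04, -9.56285211e-01, -2.92434982e-01,
         8.30020954e+01],
       [ 9.99999367e-01, -3.11331270e-04, -1.08115255e-03,
        -2.66214893e-01],
       [ 9.42846040e-04, -2.92435460e-01,  9.56284797e-01,
        -1.66087342e+02],
       [ 0.00000000e+00,  0.00000000e+00,  0.00000000e+00,
         1.00000000e+00]])}
```

View pics/scene0.png

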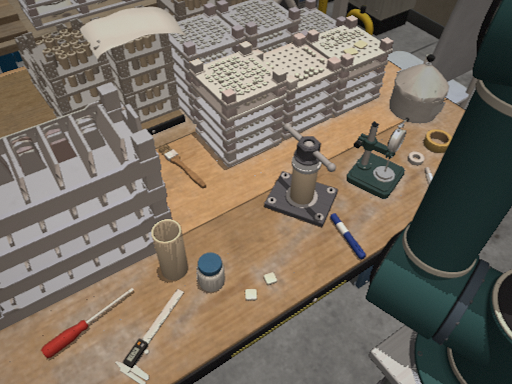

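View pics/top0.png

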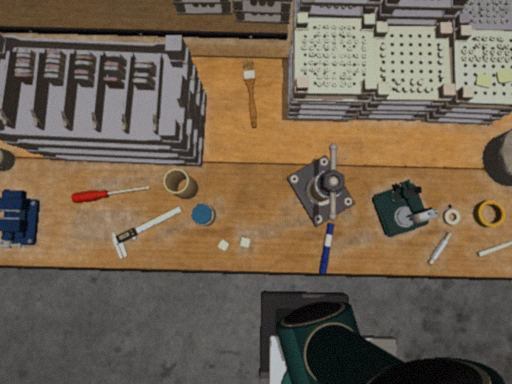

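Scene view: the nut is at about (308,145), with bar ends near (290,130) and (331,167). In the top view the bars run from about (333,150) to (332,218), with the marker just in front of the stand. I'll zoom both for exact pixels.

```bash
python3 - <<'E'
import cv2,numpy as np
a=cv2.imread("pics/scene0.png")[110:220,260:345];b=cv2.imread("pics/top0.png")[140:230,285:360]
a=cv2.resize(a,None,fx=4.7,fy=4.7,interpolation=cv2.INTER_CUBIC);b=cv2.resize(b,None,fx=5.2,fy=5.2,interpolation=cv2.INTER_CUBIC)
c=np.zeros((520,800,3),np.uint8);c[:a.shape[0],:a.shape[1]]=a;c[:b.shape[0],405:405+b.shape[1]]=b
cv2.imwrite("pics/z1.png",c)
E
```

```text
(no output)
```

View pics/z1.png

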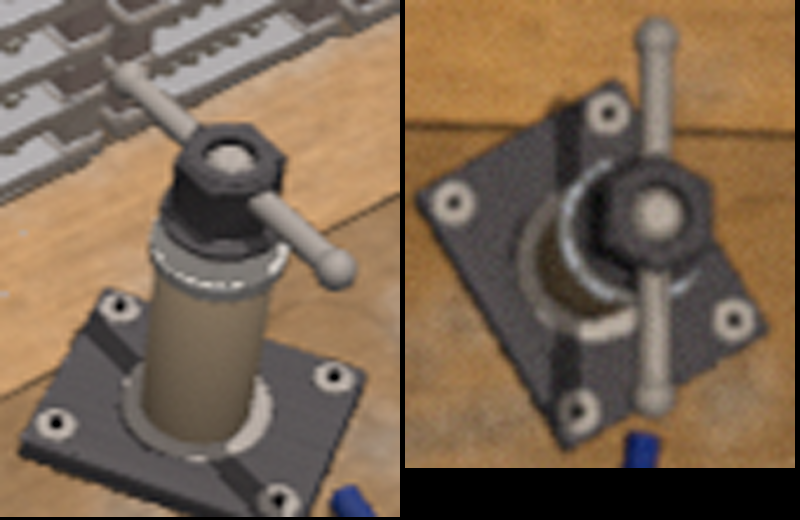

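Zoomed balls, in full-picture pixels: scene (287.3,126.2) and (331.5,166.8), top (332.9,146.9) and (332.5,215.6). Stud tip: scene (309.2,143.2), top (333.4,180.6). Next I triangulate.

```bash
cat > h.py <<'E'
from bench import arm
import cv2,numpy as np
from scipy.spatial.transform import Rotation as R
def ray(n,u,v):
    m=arm.camera_model(n);f=192/np.tan(np.radians(m["vfov"]/2))
    d=R.from_quat(m["orientation"],scalar_first=True).apply([(u-m["cx"])/f,(v-m["cy"])/f,1])
    return np.array(m["xyz"]),d/np.linalg.norm(d)
def tri(p,q):
    (a,d),(b,e)=ray("scene",*p),ray("top",*q)
    t=np.linalg.lstsq(np.c_[d,-e],b-a,rcond=None)[0]
    return (a+t[0]*d+b+t[1]*e)/2,np.linalg.norm(a+t[0]*d-b-t[1]*e)
def atz(n,u,v,z):
    o,d=ray(n,u,v);return o+d*(z-o[2])/d[2]
def tool(d,s=None):
    s=s or arm.read_state();return R.from_quat(s["tcp_rot"],scalar_first=True).inv().apply(d)
E
python3 - <<'E'
from h import *
np.set_printoptions(precision=1,suppress=True)
for p,q in[((287.3,126.2),(332.9,146.9)),((331.5,166.8),(332.5,215.6)),((309.2,143.2),(333.4,180.6))]:print(*tri(p,q))
s=lambda x,y:(285+(x-405+.5)/5.2-.5,140+(y+.5)/5.2-.5)
for c in[(615,85),(418,200),(565,447),(768,328)]:print(atz("top",*s(*c),16))
for c in[(330,226),(324,270)]:print("marker",atz("top",*c,9))
print(atz("scene",309.2,143.2,189),atz("top",333.4,180.6,189))
E
```

```text
[596.9  35.3 181.1] 0.9041384713228477
[446.1  35.2 179. ] 1.7939056713335568
[521.   35.  187.5] 1.7872266671115358
[611.5  25.4  16. ]
[550.6 123.7  16. ]
[429.4  49.3  16. ]
[490.6 -51.   16. ]
marker [429.3  10.6   9. ]
marker [317.4  25.6   9. ]
[519.2  35.4 189. ] [521.4  35.9 189. ]
```
Ball heights 180 = 136+15+29 ✓. Axis ≈ (521,35.3). Base center from corners: mean (520.5,36.9). Distance between balls 151 ✓. Axis ~ (521,35.5).

Checks pass: balls at z≈180 and 151 mm apart, stud axis ≈(521, 35.5), stand x at about 31°. The bars lie along world ±x. I close the fingers and move over the near side, with the tool still yawed.

The rows are not in the units I measure in: shifts go in units of 20 mm and turns go in units of 0.25 rad. I convert before sending: -196 mm is -9.8, 156 mm is 7.8.

```bash
echo '1.55 -1.95 -0.1 0 0 0 | 3.1 -3.9 -0.2 0 0 0 | 4.7 -5.9 -0.3 0 0 0 | 6.25 -7.85 -0.4 0 0 0 | 7.8 -9.8 -0.5 0 0 0' > rows.txt && python3 jog.py rows.txt 0 20
echo '1.55 -1.95 0 0 0 0 | 3.1 -3.9 0 0 0 0 | 4.7 -5.9 0 0 0 0 | 6.25 -7.85 0 0 0 0 | 7.8 -9.8 0 0 0 0' > rows.txt && python3 jog.py rows.txt
echo '1.55 -1.95 0 0 0 0 | 3.1 -3.9 0 0 0 0 | 4.7 -5.9 0 0 0 0 | 6.25 -7.85 0 0 0 0 | 7.8 -9.8 0 0 0 0' > rows.txt && python3 jog.py rows.txt
for i in 1; do echo '0 0 0 0 0 -0.74 | 0 0 0 0 0 -1.48 | 0 0 0 0 0 -2.22 | 0 0 0 0 0 -2.96 | 0 0 0 0 0 -3.7' > rows.txt && python3 jog.py rows.txt; done
echo '0 0 0 0 0 -0.74 | 0 0 0 0 0 -1.48 | 0 0 0 0 0 -2.22 | 0 0 0 0 0 -2.96 | 0 0 0 0 0 -3.7' > rows.txt && python3 jog.py rows.txt
echo '0 0 0 0 0 -0.74 | 0 0 0 0 0 -1.48 | 0 0 0 0 0 -2.22 | 0 0 0 0 0 -2.96 | 0 0 0 0 0 -3.7' > rows.txt && python3 jog.py rows.txt
python3 - <<'E'
from h import *
np.set_printoptions(precision=3,suppress=True)
s=arm.read_state();print(s["clock"],s["joint_pos"],s["ee_pos"],R.from_quat(s["tcp_rot"],scalar_first=True).as_matrix()[:,0],s["ft_force"])
for n in("scene","top","wrist"):cv2.imwrite(f"pics/{n}1.png",arm.grab_frame(n)[:,:,::-1])
E
```

```text
clock: 0.72
ee_pos: [306.9, -398.0, 228.4]
tcp_rot: [-0.0, 0.986, 0.169, -0.0]
ft_force: [0.8, -0.4, 1.7]
gripper_width: 47.8
gripper_force: 0.0
clock: 1.35
ee_pos: [388.6, -161.2, 228.5]
tcp_rot: [0.0, 0.986, 0.169, 0.0]
ft_force: [1.1, -0.4, 0.1]
gripper_width: 1.4
gripper_force: 0.0
clock: 1.98
ee_pos: [470.4, 75.7, 228.5]
tcp_rot: [0.0, 0.986, 0.169, 0.0]
ft_force: [0.5, -0.3, 0.5]
gripper_width: 0.6
gripper_force: 0.0
clock: 2.6
ee_pos: [470.1, 73.9, 228.4]
tcp_rot: [-0.0, 0.805, 0.594, -0.0]
ft_force: [0.8, 0.6, -0.2]
gripper_width: 0.3
gripper_force: 0.0
clock: 3.22
ee_pos: [470.1, 73.9, 228.4]
tcp_rot: [-0.0, 0.455, 0.89, -0.0]
ft_force: [-0.3, -0.6, -0.1]
gripper_width: 0.4
gripper_force: 0.0
clock: 3.85
ee_pos: [470.1, 73.9, 228.4]
tcp_rot: [-0.0, 0.01, 1.0, -0.0]
ft_force: [0.0, -0.9, 0.4]
gripper_width: 0.3
gripper_force: 0.0
3.85 [ 0.102 -0.33   1.837 -0.     1.635 -1.448] [470.098  73.923 228.392] [-1.     0.021  0.   ] [ 0.036 -0.931  0.381]
```

View pics/wrist1.png

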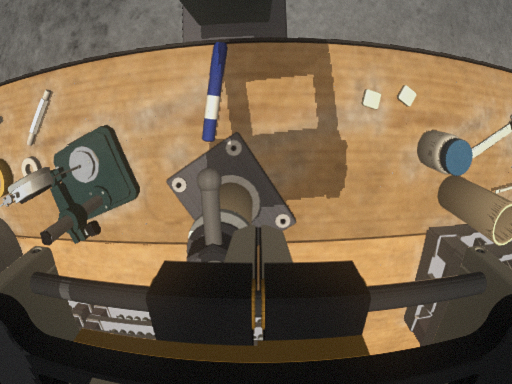

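Wrist view: closed finger tips at about (258,240), near bar from its ball (209,180) to the hub at (205,240), with free space on its +y side. I descend beside the bar, approach it, and push 20° counter-clockwise.

Scaled: -13 mm is -0.65, -8 mm is -0.4.

```bash
echo '0 0 1.8 0 0 0 | 0 0 3.6 0 0 0 | 0 -0.4 3.6 0 0 0 | 0 -0.65 3.6 0 0 0 | 0 -0.65 3.6 0 0 0' > rows.txt && python3 jog.py rows.txt
echo '0.095 -0.225 0 0 0 -0.348 | 0.175 -0.46 0 0 0 -0.698 | 0.23 -0.7 0 0 0 -1.048 | 0.265 -0.945 0 0 0 -1.396 | 0.265 -0.945 0 0 0 -1.396' > rows.txt && python3 jog.py rows.txt
cat >> h.py <<'E'
def snap(k):
    np.set_printoptions(precision=3,suppress=True)
    s=arm.read_state();print(s["clock"],s["joint_pos"],s["ee_pos"],s["ft_force"])
    x=R.from_quat(s["tcp_rot"],scalar_first=True).as_matrix()[:,0];print("psi",np.degrees(np.arctan2(x[1],x[0])))
    I={n:arm.grab_frame(n)[:,:,::-1] for n in("scene","top","wrist")}
    for n in I:cv2.imwrite(f"pics/{n}{k}.png",I[n])
    f=lambda a,w:cv2.resize(a,w,interpolation=cv2.INTER_CUBIC)
    cv2.imwrite(f"pics/m{k}.png",np.hstack([f(I["scene"][110:220,265:365],(400,440)),f(I["top"][135:235,285:376],(400,440))]))
E
python3 -c "from h import *;snap(2)"
```

```text
clock: 4.62
ee_pos: [470.5, 60.5, 158.3]
tcp_rot: [0.001, 0.014, 1.0, 0.0]
ft_force: [-0.9, -0.1, -0.1]
gripper_width: 0.5
gripper_force: 0.0
clock: 5.25
ee_pos: [464.4, 42.1, 157.6]
tcp_rot: [0.001, -0.16, 0.987, -0.0]
ft_force: [-0.2, 0.4, 0.0]
gripper_width: 0.5
gripper_force: 0.0
5.25 [ 0.036 -0.333  1.953 -0.     1.52  -1.856] [464.404  42.057 157.642] [-0.222  0.377  0.042]
psi -161.62110862550543
```

View pics/m2.png

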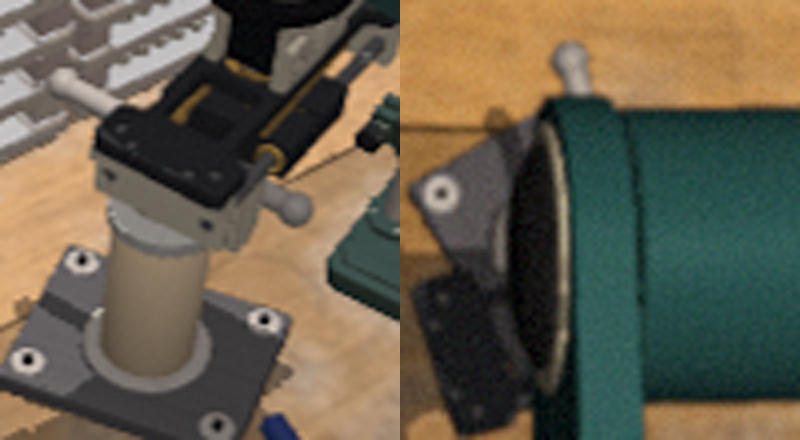

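Scene: far ball at (280.9,130.1), near ball at (337.1,161.6); top: far ball at (323.3,147.1). I fit the nut's angle and height to these pixels and check the fit on the first pictures.

```bash
cat >> h.py <<'E'
from scipy.optimize import least_squares
def proj(n,P):
    m=arm.camera_model(n);f=192/np.tan(np.radians(m["vfov"]/2))
    c=R.from_quat(m["orientation"],scalar_first=True).inv().apply(np.array(P)-m["xyz"])
    return np.array([m["cx"]+f*c[0]/c[2],m["cy"]+f*c[1]/c[2]])
def nut(obs,p0,ax=(521,35.5)):  # obs: (cam,sign of far(+1)/near(-1),u,v)
    def e(p):
        a=np.radians(p[0]);return np.ravel([proj(n,[ax[0]+g*75.5*np.cos(a),ax[1]+g*75.5*np.sin(a),p[1]])-[u,v] for n,g,u,v in obs])
    r=least_squares(e,p0);print("angle,z_ball",r.x,"resid px",r.fun)
E
python3 - <<'E'
from h import *
np.set_printoptions(precision=2,suppress=True)
nut([("scene",1,287.3,126.2),("scene",-1,331.5,166.8)],[0,180])
nut([("scene",1,287.3,126.2),("top",1,332.9,146.9)],[0,180])
nut([("scene",1,280.9,130.1),("scene",-1,337.1,161.6)],[20,180])
nut([("scene",1,280.9,130.1),("top",1,323.3,147.1)],[20,180])
E
```

```text
angle,z_ball [ -0.2  180.62] resid px [-0.1   0.22 -0.35 -0.3 ]
angle,z_ball [ -0.01 181.59] resid px [-0.16 -0.07  0.1   0.25]
angle,z_ball [ 14.69 181.36] resid px [ 0.05 -0.14  0.39  0.23]
angle,z_ball [ 15.89 182.72] resid px [-0.35 -0.25  0.34  1.  ]
```

The fit works: 15° and still high (about 181). I push 20° more and track the balls by template matching.

Scaled: -18.9 mm is -0.945, -14 mm is -0.7, -0.349 rad is -1.396.

```bash
cat >> h.py <<'E'
def find(k,ref,pt,near,w=6,rad=16):
    A=cv2.imread(f"pics/scene{ref}.png");B=cv2.imread(f"pics/scene{k}.png");S=4
    g=cv2.getRectSubPix(A,(2*w+1,)*2,pt);h=cv2.getRectSubPix(B,(2*rad+1,)*2,near)
    g,h=[cv2.resize(a,None,fx=S,fy=S,interpolation=cv2.INTER_CUBIC) for a in(g,h)]
    m=cv2.matchTemplate(h,g,cv2.TM_CCOEFF_NORMED);_,v,_,l=cv2.minMaxLoc(m)
    return near[0]+l[0]/S-rad+w,near[1]+l[1]/S-rad+w,v
E
echo '0.095 -0.225 0 0 0 -0.348 | 0.175 -0.46 0 0 0 -0.698 | 0.23 -0.7 0 0 0 -1.048 | 0.265 -0.945 0 0 0 -1.396 | 0.265 -0.945 0 0 0 -1.396' > rows.txt && python3 jog.py rows.txt
python3 - <<'E'
from h import *
snap(3)
print(find(2,0,(287.3,126.2),(280,130)),find(2,0,(331.5,166.8),(337,161)))
f=find(3,2,(280.9,130.1),(274,136));n=find(3,2,(337.1,161.6),(341,156));print(f,n)
nut([("scene",1,*f[:2]),("scene",-1,*n[:2])],[33,178])
nut([("scene",1,*f[:2])],[33,178]);nut([("scene",-1,*n[:2])],[33,178])
E
```

```text
clock: 6.02
ee_pos: [465.1, 22.6, 156.8]
tcp_rot: [0.0, -0.328, 0.945, -0.0]
ft_force: [0.6, 0.4, -0.4]
gripper_width: 0.4
gripper_force: 0.0
6.025 [-0.006 -0.333  1.955 -0.     1.52  -2.246] [465.128  22.573 156.789] [ 0.551  0.416 -0.394]
psi -141.64893371400484
(280.75, 130.0, 0.8205739855766296) (338.75, 161.0, 0.5294935703277588)
(276.75, 139.25, 0.6839380264282227) (341.25, 155.5, 0.5984428524971008)
angle,z_ball [ 34.973 175.737] resid px [-1.686 -0.531  0.903  0.627]
angle,z_ball [ 26.652 165.162] resid px [ 0. -0.]
angle,z_ball [ 25.309 188.769] resid px [ 0. -0.]
```

View pics/m3.png

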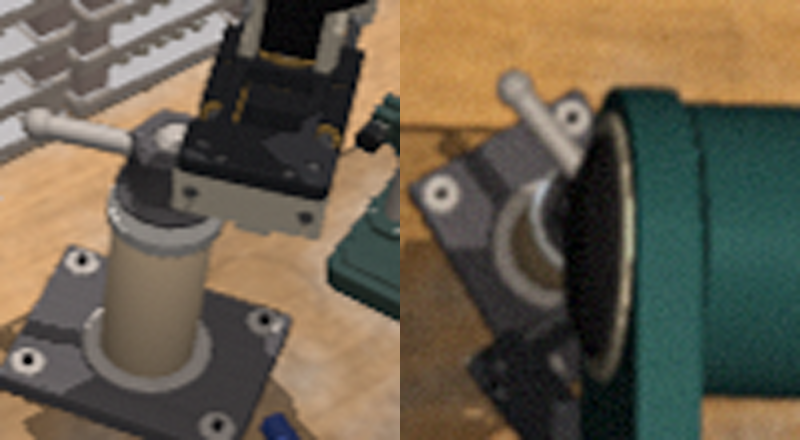

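Near ball is hidden. Far ball: scene (274.1,140.4), top (310.3,154.2).

```bash
python3 - <<'E'
from h import *
np.set_printoptions(precision=2,suppress=True)
nut([("scene",1,274.1,140.4)],[33,178]);nut([("scene",1,280.9,130.1)],[15,178]);nut([("scene",1,287.3,126.2)],[0,178])
nut([("scene",1,274.1,140.4),("top",1,310.3,154.2)],[33,178])
print(tri((274.1,140.4),(310.3,154.2)),tri((280.9,130.1),(323.3,147.1)))
E
```

```text
angle,z_ball [ 41.18 177.84] resid px [0. 0.]
angle,z_ball [ 14.82 181.05] resid px [ 0. -0.]
angle,z_ball [ -0.39 181.16] resid px [ 0. -0.]
angle,z_ball [ 39.57 176.3 ] resid px [ 0.19 -0.11  0.37  0.67]
(array([580.53,  83.83, 175.18]), np.float64(1.214156718272696)) (array([595.38,  55.51, 180.59]), np.float64(2.8574256380504077))
```

The ball has dropped about 3–6 mm by the fit. To confirm, I zoom in on the hub before and after.

```bash
python3 - <<'E'
from h import *
c=lambda k:cv2.resize(cv2.imread(f"pics/scene{k}.png")[125:180,268:323],(400,400),interpolation=cv2.INTER_CUBIC)
cv2.imwrite("pics/c3.png",np.hstack([c(0),c(3)]))
for z in(180,175.5):print(z,proj("scene",[521+75.5*np.cos(np.radians(40)),35.5+75.5*np.sin(np.radians(40)),z]),proj("scene",[521,35.5,z+11]),proj("scene",[521,35.5,z-29]))
E
```

```text
180 [274.30775657 139.20608491] [308.74927    142.06259475] [306.86426882 155.45227682]
175.5 [274.21307393 140.73053771] [308.53132174 143.61074117] [306.65936021 156.90779903]
```

View pics/c3.png

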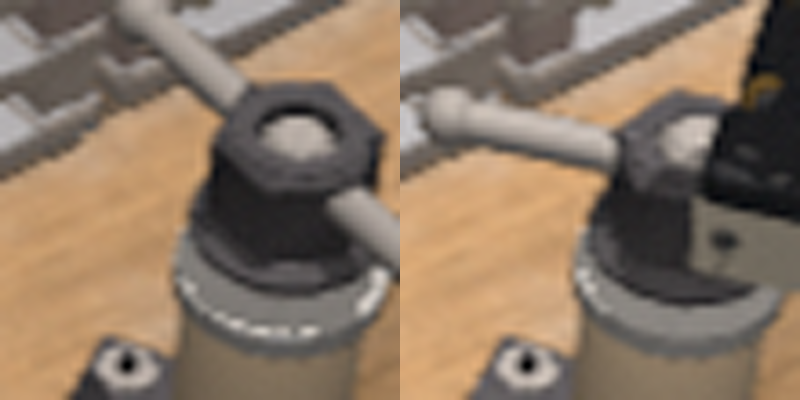

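After the push the stud tip stands out of the hub and the flange is about 1.6 px (≈5 mm) lower, so it has dropped (z≈146, angle ≈40°). I now back off the bar, lift over it to its other side, and wind clockwise.

```bash
echo '0 0.2 0 0 0 0 | 0 0.2 -2.3 0 0 0 | 0 -1.45 -2.5 0 0 0 | 0 -2.9 -2.5 0 0 0 | 0 -2.9 -2.5 0 0 0' > rows.txt && python3 jog.py rows.txt
echo '0 0 1.25 0 0 0 | 0 0 2.5 0 0 0 | 0 0 2.5 0 0 0' > rows.txt && python3 jog.py rows.txt
echo '0.175 0.46 0 0 0 0.698 | 0.265 0.945 0 0 0 1.396 | 0.27 1.44 0 0 0 2.0944 | 0.19 1.925 0 0 0 2.792 | 0.03 2.39 0 0 0 3.4908' > rows.txt && python3 jog.py rows.txt
echo '0.175 0.46 0 0 0 0.698 | 0.265 0.945 0 0 0 1.396 | 0.27 1.44 0 0 0 2.0944 | 0.19 1.925 0 0 0 2.792 | 0.03 2.39 0 0 0 3.4908' > rows.txt && python3 jog.py rows.txt
python3 -c "from h import *;snap(4)"
```

```text
clock: 6.8
ee_pos: [501.5, -23.6, 206.3]
tcp_rot: [-0.0, -0.328, 0.945, 0.0]
ft_force: [0.5, 0.3, 0.1]
gripper_width: 0.2
gripper_force: 0.0
clock: 7.18
ee_pos: [500.0, -22.1, 155.2]
tcp_rot: [-0.001, -0.329, 0.944, 0.001]
ft_force: [0.1, -1.0, 1.1]
gripper_width: 0.1
gripper_force: 0.0
clock: 7.8
ee_pos: [470.8, 14.8, 158.2]
tcp_rot: [0.001, 0.104, 0.995, 0.0]
ft_force: [-0.9, -1.3, 0.0]
gripper_width: 0.1
gripper_force: 0.3
clock: 8.43
ee_pos: [480.0, 61.9, 158.2]
tcp_rot: [0.001, 0.514, 0.858, 0.0]
ft_force: [-1.4, -0.3, -0.3]
gripper_width: 0.7
gripper_force: 0.2
8.425 [ 0.076 -0.29   1.92   0.     1.511 -0.415] [479.982  61.935 158.186] [-1.439 -0.28  -0.329]
psi 118.12783506568756
```

View pics/m4.png

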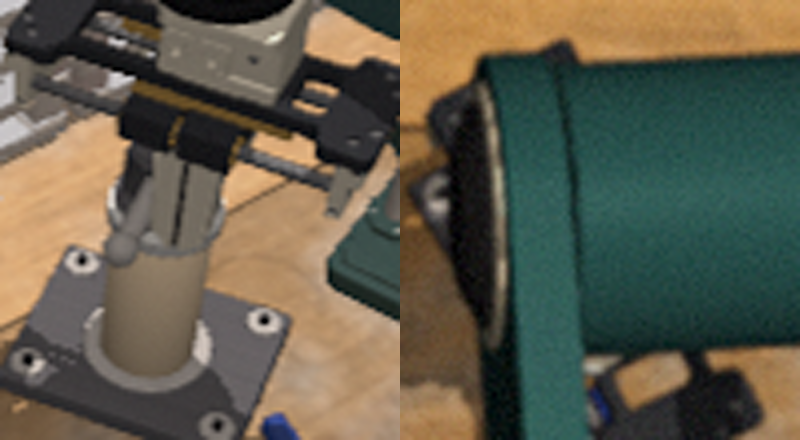

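The fingers are pushing the bar (its ball at scene (295.1,172.1)) clockwise with about 1 N. I wind on another 50° at the same rate, then 5° per row while watching the force.

```bash
python3 -c "
from h import *
nut([('scene',-1,295.1,172.1)],[-60,170])"
echo '0.175 0.46 0 0 0 0.698 | 0.265 0.945 0 0 0 1.396 | 0.27 1.44 0 0 0 2.0944 | 0.19 1.925 0 0 0 2.792 | 0.03 2.39 0 0 0 3.4908' > rows.txt && python3 jog.py rows.txt
echo '0.095 0.225 0 0 0 0.348 | 0.175 0.46 0 0 0 0.698 | 0.23 0.7 0 0 0 1.048' > rows.txt && python3 jog.py rows.txt
echo '0.095 0.225 0 0 0 0.348 | 0.175 0.46 0 0 0 0.698' > rows.txt && python3 jog.py rows.txt
python3 -c "from h import *;snap(5);print(arm.read_state()['ft_torque'])"
```

```text
angle,z_ball [-59.20626367 169.39639192] resid px [ 1.35272558e-08 -2.53104986e-08]
clock: 9.2
ee_pos: [521.7, 84.5, 157.3]
tcp_rot: [0.0, 0.827, 0.562, 0.0]
ft_force: [-0.7, 1.1, -0.5]
gripper_width: 0.1
gripper_force: 0.3
clock: 9.57
ee_pos: [536.3, 83.4, 157.3]
tcp_rot: [0.0, 0.893, 0.451, 0.0]
ft_force: [-0.2, -0.8, -0.6]
gripper_width: 0.5
gripper_force: 0.2
clock: 9.82
ee_pos: [545.7, 80.7, 157.3]
tcp_rot: [0.0, 0.929, 0.371, 0.0]
ft_force: [-1.4, 1.2, 0.1]
gripper_width: 0.5
gripper_force: 0.3
9.825 [ 0.101 -0.131  1.787  0.     1.486  0.911] [545.749  80.733 157.334] [-1.449  1.154  0.059]
psi 43.556021090269965
[-0.038  0.044  0.043]
```

Scaled: 2.7 mm is 0.135, 1.2 mm is 0.06, 0.0524 rad is 0.2096.

```bash
echo '0.06 0.135 0 0 0 0.2096' > rows.txt && python3 jog.py rows.txt | grep force
echo '0.06 0.135 0 0 0 0.2096' > rows.txt && python3 jog.py rows.txt| grep force
echo '0.06 0.135 0 0 0 0.2096' > rows.txt && python3 jog.py rows.txt| grep force
echo '0.02 0.045 0 0 0 0.07 | 0.02 0.045 0 0 0 0.07' > rows.txt && python3 jog.py rows.txt| grep -E "force|ee_pos"
```

```text
ft_force: [-0.6, 1.4, -0.4]
gripper_force: 0.2
ft_force: [-0.5, 0.1, 1.3]
gripper_force: 0.3
ft_force: [-1.4, 0.6, -0.2]
gripper_force: 0.6
ee_pos: [554.5, 76.6, 156.8]
ft_force: [-1.7, 0.7, 0.5]
gripper_force: 0.5
```

Now about −147°, still free. I keep going in 2–3° steps.

Scaled: 1.8 mm is 0.09, 0.8 mm is 0.04, 0.035 rad is 0.14.

```bash
echo '0.04 0.09 0 0 0 0.14' > rows.txt && python3 jog.py rows.txt | grep ft_force
echo '0.04 0.09 0 0 0 0.14' > rows.txt && python3 jog.py rows.txt| grep ft_force
echo '0.04 0.09 0 0 0 0.14' > rows.txt && python3 jog.py rows.txt| grep ft_force
echo '0.04 0.09 0 0 0 0.14 | 0.04 0.09 0 0 0 0.14' > rows.txt && python3 jog.py rows.txt| grep -E "ft_force|ee_pos"
```

```text
ft_force: [-1.8, 0.6, 0.9]
ft_force: [-2.0, 1.6, 1.6]
ft_force: [-1.3, 1.6, 1.1]
ee_pos: [561.2, 71.9, 156.6]
ft_force: [-0.8, -0.1, 0.6]
```

```bash
echo '0.04 0.09 0 0 0 0.14' > rows.txt && python3 jog.py rows.txt | grep ft_force
echo '0.04 0.09 0 0 0 0.14' > rows.txt && python3 jog.py rows.txt| grep ft_force
echo '0.04 0.09 0 0 0 0.14' > rows.txt && python3 jog.py rows.txt| grep ft_force
echo '0.04 0.09 0 0 0 0.14 | 0.04 0.09 0 0 0 0.14' > rows.txt && python3 jog.py rows.txt| grep -E "ft_force|ee_pos"
python3 -c "from h import *;snap(6)"
```

```text
ft_force: [-1.2, 1.1, -0.8]
ft_force: [-1.3, 1.2, -0.6]
ft_force: [-1.5, 1.4, -0.8]
ee_pos: [566.9, 66.4, 156.6]
ft_force: [-0.4, -0.2, -0.0]
11.85 [ 0.072 -0.088  1.748 -0.     1.481  1.34 ] [566.871  66.422 156.607] [-0.441 -0.207 -0.015]
psi 17.3356415121369
```

View pics/m6.png

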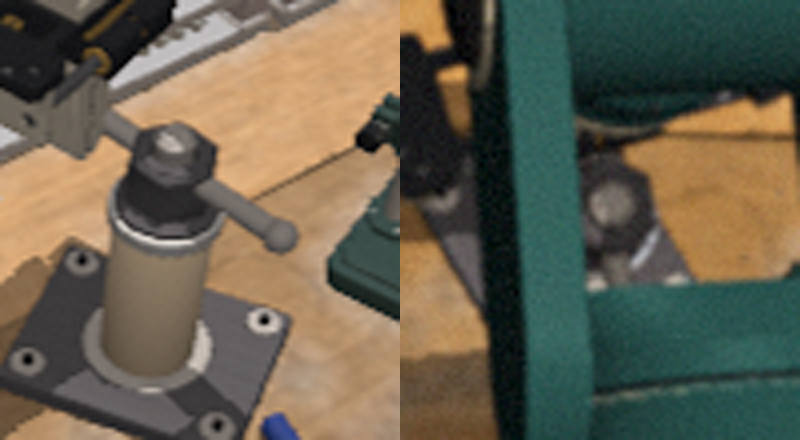

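Near ball is at scene (335.4,168.4), and the flange looks almost on the cap.

```bash
python3 -c "
from h import *
nut([('scene',1,335.4,168.4)],[-160,166])"
echo '0.04 0.09 0 0 0 0.14' > rows.txt && python3 jog.py rows.txt | grep ft_force
echo '0.04 0.09 0 0 0 0.14' > rows.txt && python3 jog.py rows.txt| grep ft_force
echo '0.04 0.09 0 0 0 0.14' > rows.txt && python3 jog.py rows.txt| grep ft_force
echo '0.04 0.09 0 0 0 0.14 | 0.04 0.09 0 0 0 0.14' > rows.txt && python3 jog.py rows.txt| grep -E "ft_force|ee_pos"
```

```text
angle,z_ball [-167.62683776  163.97382072] resid px [-2.04636308e-12 -1.42108547e-12]
ft_force: [-1.5, 1.2, 0.1]
ft_force: [-0.9, 1.2, 0.2]
ft_force: [-1.4, 1.3, 0.3]
ee_pos: [571.7, 60.3, 156.6]
ft_force: [0.2, 0.8, 0.5]
```

```bash
echo '0.04 0.09 0 0 0 0.14' > rows.txt && python3 jog.py rows.txt | grep ft_force
echo '0.04 0.09 0 0 0 0.14' > rows.txt && python3 jog.py rows.txt| grep ft_force
echo '0.04 0.09 0 0 0 0.14' > rows.txt && python3 jog.py rows.txt| grep ft_force
echo '0.04 0.09 0 0 0 0.14 | 0.04 0.09 0 0 0 0.14' > rows.txt && python3 jog.py rows.txt| grep -E "ft_force|ee_pos"
python3 -c "from h import *;snap(7)
f=find(7,6,(335.4,168.4),(334,169));print(f);nut([('scene',1,*f[:2])],[-170,166])"
```

```text
ft_force: [-1.3, 1.3, -0.2]
ft_force: [-1.0, 1.5, -0.1]
ft_force: [-1.2, 0.9, 0.4]
ee_pos: [575.7, 53.5, 156.7]
ft_force: [-1.3, 1.4, -0.3]
13.25 [ 0.049 -0.072  1.733 -0.     1.48   1.597] [575.658  53.487 156.665] [-1.272  1.401 -0.33 ]
psi 1.2978815919787714
(329.5, 172.25, 0.9328945279121399)
angle,z_ball [-181.305  164.171] resid px [-0. -0.]
```

Scaled: 1.8 mm is 0.09, 0.8 mm is 0.04, 0.035 rad is 0.14.

```bash
echo '0.04 0.09 0 0 0 0.14' > rows.txt && python3 jog.py rows.txt | grep ft_force
echo '0.04 0.09 0 0 0 0.14' > rows.txt && python3 jog.py rows.txt| grep ft_force
echo '0.04 0.09 0 0 0 0.14' > rows.txt && python3 jog.py rows.txt| grep ft_force
echo '0.04 0.09 0 0 0 0.14' > rows.txt && python3 jog.py rows.txt| grep ft_force
echo '0.04 0.09 0 0 0 0.14 | 0.04 0.09 0 0 0 0.14' > rows.txt && python3 jog.py rows.txt| grep -E "ft_force|ee_pos"
python3 -c "from h import *;snap(8)
f=find(8,7,(329.5,172.25),(325,174));print(f);nut([('scene',1,*f[:2])],[-170,166])"
```

```text
ft_force: [-1.6, 2.7, 0.6]
ft_force: [-1.2, 4.5, 0.9]
ft_force: [-3.6, 6.7, 0.4]
ft_force: [-4.1, 8.1, 1.5]
ee_pos: [579.0, 45.1, 156.6]
ft_force: [-3.7, 8.5, 1.1]
14.15 [ 0.033 -0.065  1.727  0.002  1.48   1.757] [578.994  45.08  156.613] [-3.687  8.463  1.065]
psi -8.77677488468877
(325.5, 173.5, 0.9613468050956726)
angle,z_ball [-189.235  165.639] resid px [-0. -0.]
```

The force is rising, so the flange is bearing. I tighten a little more.

```bash
for i in 1; do echo '0.04 0.09 0 0 0 0.14' > rows.txt && python3 jog.py rows.txt | grep ft_force; done
echo '0.04 0.09 0 0 0 0.14' > rows.txt && python3 jog.py rows.txt| grep ft_force
echo '0.04 0.09 0 0 0 0.14 | 0.04 0.09 0 0 0 0.14' > rows.txt && python3 jog.py rows.txt| grep -E "ft_force|ee_pos"
python3 -c "from h import *;snap(9)
f=find(9,7,(329.5,172.25),(325,174));print(f);nut([('scene',1,*f[:2])],[-170,166])"
```

```text
ft_force: [-5.9, 13.3, 1.6]
ft_force: [-6.9, 14.7, 1.9]
ee_pos: [580.2, 40.1, 156.6]
ft_force: [-4.7, 14.3, 1.4]
14.8 [ 0.024 -0.063  1.725  0.003  1.481  1.852] [580.216  40.149 156.631] [-4.735 14.258  1.419]
psi -14.766381518325877
(323.0, 174.25, 0.9411289095878601)
angle,z_ball [-193.742  165.754] resid px [-0. -0.]
```

Now about 16 N and hardly moving: bearing. I back off slowly, lift clear, then check.

```bash
echo '0 -0.1 0 0 0 0 | 0 -0.25 0 0 0 0 | 0 -0.45 0 0 0 0 | 0 -0.45 0 0 0 0' > rows.txt && python3 jog.py rows.txt | grep ft_force
echo '0 0 -2.25 0 0 0 | 0 0 -5 0 0 0 | 1.5 -1 -6.5 0 0 0 | 3 -2 -6.5 0 0 0 | 3 -2 -6.5 0 0 0' > rows.txt && python3 jog.py rows.txt| grep -E "ft_force|ee_pos"
python3 -c "from h import *;snap(10)
f=find(10,9,(323,174.25),(322,174));print(f);nut([('scene',1,*f[:2])],[-190,166])
I=lambda k,n,a,b,c,d:cv2.resize(cv2.imread(f'pics/{n}{k}.png')[a:b,c:d],(400,400),interpolation=cv2.INTER_CUBIC)
cv2.imwrite('pics/f10.png',np.hstack([I(10,'scene',125,195,268,338),I(10,'top',140,230,285,375)]))"
```

```text
ft_force: [0.2, 0.6, -0.3]
ee_pos: [652.3, 71.3, 285.6]
ft_force: [-0.7, -0.0, -0.9]
16.075 [ 0.07   0.066  1.387 -0.     1.689  1.897] [652.269  71.343 285.621] [-0.701 -0.032 -0.857]
psi -14.675304774438224
(323.0, 174.25, 0.9963719248771667)
angle,z_ball [-193.742  165.754] resid px [-0. -0.]
```

View pics/f10.png

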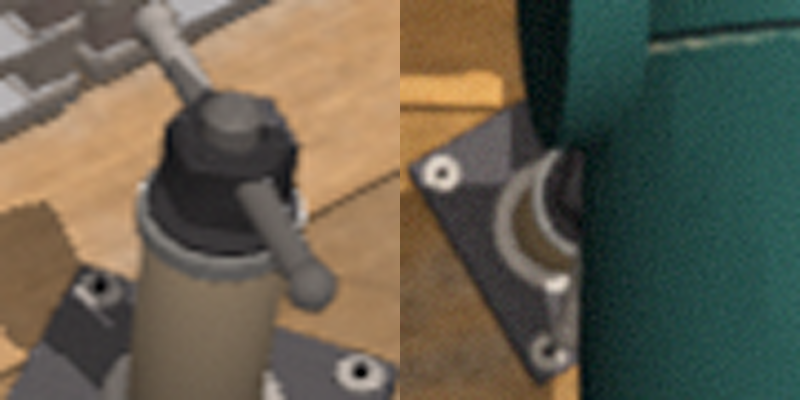

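The flange sits on the cap, with the stud tip well clear of the hub. The nut did not move when released: the near ball is unchanged at (323,174.25). The robot touches nothing, so I hand in.

```bash
python3 -c "from h import *;print(arm.finish_job())"
```

```text
the job is handed in; nothing more can be done
None
```

The job is handed in with no verdict returned: the nut was backed off about 40° until it dropped about 5 mm, then wound clockwise until its flange bore on the cap (about 16 N push at the bar), and it stayed put when the arm withdrew.

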